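# Finish the carton column and hold the sprung keeper bar at its mark

## Task

Stack the green-taped and blue-taped cartons, in either order, squarely on the white-taped carton at the packing station, setting each down without dropping it, so they form one straight column of three on the spot where the bottom carton stands. Then pull the spring-return keeper bar by its yellow handle out over the column until its black pointer is level with the red length mark, and finish while holding it there: do not let go. Leave everything else on the bench where it is.

Things in the scene. Friction and masses are not known exactly. Their poses are not given: they have to be found in the camera images.
- station: fixed station. Origin: on the table below the column's spot. Grey base plate (the platform), top at z 12 mm, x -60..100, y -130..370 mm. On its +y side two blue posts hold a dark sleeve along y, axis over x = 0 at z 158 mm, radius 16, y 137..384. The bar slides out of it level, to the station's -y, passing 20 mm over the finished column. Ruler strip along y at x 75, top z 18 mm.
- bar: steel bar, 12 mm thick, sliding in the sleeve. Origin: on its axis inside the yellow handle, z 158 mm; axes as the station's. Fully in it is at y +95 mm in the station's frame; it slides up to 215 mm to -y. A black pointer sticks out 63 mm to +x at the origin's y and height. An inner spring draws it back: 3.6 N when in plus 30 N per m of travel (about 9 N at the mark), all the way if let go.
- bar_handle (a point): grip point in the bar's upright yellow handle, 38 mm above the bar's origin; moves with the bar. The handle is 34 mm along the station's x and 12 mm along its y (the pull direction); it spans from 150 to 216 mm above the table. Grip it from above across the 12 mm.
- mark: red length mark: thin red upright on a black foot, fixed on the ruler at x 75 mm in the station's frame and y -105 to -55 mm (differs each time). Origin: under its foot, z 18 mm; axes as the station's; 130 mm tall. The bar is at its length when the bar's origin (and so its pointer) has the same y as this in the station's frame.
- base_carton: closed cardboard carton with white tape, 60 (x) by 84 (y) by 40 mm tall, about 0.2 kg, standing loose on the platform as the bottom of the column (underside at 12 mm). Origin: centre of its underside. It may stand a few mm and a few degrees off the station's axes.
- carton_a: closed cardboard carton with green tape, 60 (x) by 84 (y) by 40 mm tall, about 0.2 kg, loose on the table. Origin: centre of its underside.
- carton_b: closed cardboard carton with blue tape, 60 (x) by 84 (y) by 40 mm tall, about 0.2 kg, loose on the table. Origin: centre of its underside.
- oil_bottle: bystander, to be left alone: clear plastic bottle with a red cap, 48 mm across, 130 mm tall. Origin: middle of its underside.
- hub: bystander, to be left alone: aluminium wheel hub standing on end, 56 mm across, 75 mm tall. Origin: middle of its underside.
- tape_roll: bystander, to be left alone: orange roll of tape lying flat, 90 mm across, 45 mm tall, open in the middle. Origin: middle of its underside.
- spanner: bystander, to be left alone: steel spanner lying flat, 160 mm long. Origin: under its middle.
- grease_jar: bystander, to be left alone: white jar with a blue cap, 64 mm across, 55 mm tall. Origin: middle of its underside.
- chainring: bystander, to be left alone: dark steel ring lying flat, 110 mm across, 6 mm thick. Origin: middle of its underside.
- parts_tray: bystander, to be left alone: red open tray, 100 x 130 mm, 35 mm tall. Origin: middle of its underside.
Not all that is in view belongs to the job. What is shaped like the carton_a but pink or turquoise is not meant. Leave any turquoise look-alike of the carton_b alone.

How it is judged (in metres and radians):
On the way, in this order (a step that is already met when the one before it is completed fails the run):
1. one loose carton stands squarely on the bottom carton, let go (((horizontal distance between carton_a and base_carton below 0.012 m and z of carton_a in the frame of base_carton between 0.035 and 0.045 m and angle between the x axis of carton_a and the x axis of base_carton, either way round below 0.14 rad and angle between carton_a's own z axis and vertical below 0.06 rad and contact force between the fingers and carton_a below 0.1 N and linear speed of carton_a below 0.03 m/s) or (horizontal distance between carton_b and base_carton below 0.012 m and z of carton_b in the frame of base_carton between 0.035 and 0.045 m and angle between the x axis of carton_b and the x axis of base_carton, either way round below 0.14 rad and angle between carton_b's own z axis and vertical below 0.06 rad and contact force between the fingers and carton_b below 0.1 N and linear speed of carton_b below 0.03 m/s))), for 0.2 s.
2. both loose cartons stand squarely on the column, let go (((horizontal distance between carton_a and base_carton below 0.012 m and z of carton_a in the frame of base_carton between 0.035 and 0.045 m and angle between the x axis of carton_a and the x axis of base_carton, either way round below 0.14 rad and angle between each of carton_a, carton_b's own z axis and vertical below 0.06 rad and contact force between the fingers and carton_a below 0.1 N and linear speed of each of carton_a, carton_b below 0.03 m/s and horizontal distance between carton_b and carton_a below 0.012 m and z of carton_b in the frame of carton_a between 0.035 and 0.045 m and angle between the x axis of carton_b and the x axis of carton_a, either way round below 0.14 rad and contact force between the fingers and carton_b below 0.1 N) or (horizontal distance between carton_b and base_carton below 0.012 m and z of carton_b in the frame of base_carton between 0.035 and 0.045 m and angle between the x axis of carton_b and the x axis of base_carton, either way round below 0.14 rad and angle between each of carton_b, carton_a's own z axis and vertical below 0.06 rad and contact force between the fingers and carton_b below 0.1 N and linear speed of each of carton_b, carton_a below 0.03 m/s and horizontal distance between carton_a and carton_b below 0.012 m and z of carton_a in the frame of carton_b between 0.035 and 0.045 m and angle between the x axis of carton_a and the x axis of carton_b, either way round below 0.14 rad and contact force between the fingers and carton_a below 0.1 N))), for 0.2 s.
3. the bar is pulled out to the mark and held in the gripper (y of bar in the frame of mark between -0.007 and 0.007 m and linear speed of bar below 0.02 m/s and contact force between the fingers and bar above 2 N), for 0.4 s.
At the end, for the whole second after the job is handed in: Fingers hold the resting bar (over 2 N), pointer within 7 mm of the red mark along the pull, no carton touching it; cartons in one column, upper two in either order, each within 12 mm and 8 degrees of the one below, upright, let go; bottom carton within 15 mm of its start (all of step 3 and ((horizontal distance between carton_a and base_carton below 0.012 m and z of carton_a in the frame of base_carton between 0.035 and 0.045 m and angle between the x axis of carton_a and the x axis of base_carton, either way round below 0.14 rad and angle between each of carton_a, carton_b's own z axis and vertical below 0.06 rad and contact force between the fingers and carton_a below 0.1 N and linear speed of each of carton_a, carton_b below 0.03 m/s and horizontal distance between carton_b and carton_a below 0.012 m and z of carton_b in the frame of carton_a between 0.035 and 0.045 m and angle between the x axis of carton_b and the x axis of carton_a, either way round below 0.14 rad and contact force between the fingers and carton_b below 0.1 N) or (horizontal distance between carton_b and base_carton below 0.012 m and z of carton_b in the frame of base_carton between 0.035 and 0.045 m and angle between the x axis of carton_b and the x axis of base_carton, either way round below 0.14 rad and angle between each of carton_b, carton_a's own z axis and vertical below 0.06 rad and contact force between the fingers and carton_b below 0.1 N and linear speed of each of carton_b, carton_a below 0.03 m/s and horizontal distance between carton_a and carton_b below 0.012 m and z of carton_a in the frame of carton_b between 0.035 and 0.045 m and angle between the x axis of carton_a and the x axis of carton_b, either way round below 0.14 rad and contact force between the fingers and carton_a below 0.1 N)) and distance of base_carton from where it was at the start of the episode below 0.015 m and angle between base_carton's own z axis and vertical below 0.06 rad and contact force between bar and base_carton below 0.3 N and contact force between bar and carton_a below 0.3 N and contact force between bar and carton_b below 0.3 N); the arm keeps its last pose, push and grip.
It fails at once if a bystander is moved more than 30 mm (distance of any of oil_bottle, hub, tape_roll, spanner, grease_jar, chainring, parts_tray from where it was at the start of the episode above 0.03 m).
It fails at once if a carton is dropped or thrown (faster than 0.6 m/s outside the fingers) ((linear speed of base_carton above 0.6 m/s and contact force between the fingers and base_carton below 0.1 N) or (linear speed of carton_a above 0.6 m/s and contact force between the fingers and carton_a below 0.1 N) or (linear speed of carton_b above 0.6 m/s and contact force between the fingers and carton_b below 0.1 N)).
It also fails if it takes over 72 s, if anything falls off the work surface, if the arm or the gripper's body presses on something with over 40 N, if the wrist force passes 120 N, or if a joint passes its speed limit or range.

## Robot

A 7-joint arm with a two-finger parallel gripper is mounted at the origin on the work surface. World frame = base frame: x ahead of the robot, y to its left, z up, the work surface at z = 0. Lengths are in mm, angles in rad, forces in N, time in s.
With the tool pointing down it reaches from about 400 to 875 mm from the base axis. Payload 4.4 kg.
Tool frame: the origin (TCP) lies at the very end of the fingers, on their centre line; the grasp point (between the pads) lies 19 mm behind it; z points along the fingers, y is the direction in which the jaws open and shut (so a half turn about z gives the same grasp; the last joint's range is limited). The gripper opens to 85 mm and grips with 20 to 120 N. Pads are 22 mm wide; open, the fingers measure 114 mm over their backs; the gripper's body (76 mm by 85 mm) begins 54 mm behind the grasp point. The pads swing forward as they close: fully open they stand 13 mm farther back than shut.
Start: joints at [-1.341, 0.628, 0.038, 1.517, -0.027, 0.996, -0.02], TCP at [189.454, 621.792, 231.313] pointing down, gripper open.
Joint ranges: [-3.06, 3.06], [-0.37, 2.12], [-1.25, 1.32], [0.18, 2.47], [-1.1, 4.24], [0.23, 1.98], [-2.94, 2.94]. Speed limits (rad/s): [2.57, 2.57, 3.14, 3.14, 3.14, 3.14, 3.14].

## Interface

Orientations are given as [roll, pitch, yaw] about the fixed x, y, z axes, in that order (R = Rz(yaw) Ry(pitch) Rx(roll)).
In Python, from cell import ctrl gives the robot as it stands. The module is installed in compiled form; this text tells all that it offers.
- The arm moves only by the shell command python3 -m jog 'ROWS'. ROWS is text: rows parted by semicolons, each of 7 numbers parted by spaces: the shift along the tool's x, y, z in mm, then the turn, a rotation vector about the tool's x, y, z in degrees, then the opening, from -1 (shut) to 1 (fully open). In form: x y z wx wy wz claw; .... A call has 1 to 8 rows; each row is the pose to reach, as a shift and turn from the pose commanded when the call began, along the tool's axes at that moment; what a row does not reach only later rows make up. A row lasts 1/8 s, in which the tool goes at most 62.5 mm and 10.7 degrees, less where a joint would pass 70% of its speed; a pose out of reach is approached as far as the arm can. A call with a gripper value outside its range is refused whole. The fingers move at their own pace and stop on an object; the grip force is fixed at half the most. Time passes only in rows, so rows that repeat a pose let the fingers close. It gives the time, the measured TCP pose, the force and the opening at its end, in the units of the state.
- ctrl.read_state(): the state, without advancing time (a new reading comes with each control period).
- ctrl.get_image(name): name is "side" or "top"; returns a dict with "image" (384x512x3 uint8, red, green, blue), "z_map" (384x512 float32, mm along the optical axis (not along the pixel's ray), 0 where there is no reading), "vertical_fov" (degrees; the focal length in pixels is half the picture's height over the tangent of half this angle, whatever the lens; pixels are square), "cx", "cy" (the principal point, pixels), "extrinsics" (4x4, takes a point from world to camera coordinates). Camera axes: x right, y down, z forward; pixel columns grow to the right and rows downward; lengths in mm; the calibration is good to about 2 mm. A picture is of the moment at which its call begins.
- ctrl.finish_job(): hands the job in, once; it reports no verdict.
The state is a dict: "clock": time; "qpos": joint angles; "qd": joint speeds; "tau": joint torques, N m; "eef_pos": TCP position; "tool_rot": TCP orientation; "force": force on the tool from outside, world axes, zero at the start; "torque": the same for the moment, N m; "width": finger opening in mm.
Only numpy, scipy, OpenCV 4.12 (cv2) and the standard library are available. Lean on these libraries where they do the work, as an engineer would, in place of code of your own. Each camera call takes 0.05 s, during which the arm holds its last target.

## Working session

There is one attempt and no reset: what is moved stays moved. The work goes in short steps, Python scripts to look and compute and a shell command to move; the robot and the scene stay as the last step left them, time stands still between calls to the robot, and variables do not carry over. Pictures are saved under pics/ and viewed, and the job is handed in when it is done.

```bash
mkdir -p pics; python3 - <<'E'
from cell import ctrl
import cv2,numpy as np
s=ctrl.read_state();print({k:np.round(v,3) for k,v in s.items()})
for n in("top","side"):
    d=ctrl.get_image(n);cv2.imwrite(f"pics/{n}0.png",d["image"][...,::-1]);print(n,d["vertical_fov"],d["cx"],d["cy"],np.round(d["extrinsics"],3).tolist())
    np.savez(f"pics/{n}0.npz",**d)
E
```

```text
{'clock': np.float64(0.0), 'qpos': array([-1.341,  0.629,  0.038,  1.518, -0.027,  0.996, -0.02 ]), 'qd': array([ 0.003,  0.   ,  0.002,  0.001, -0.   , -0.002, -0.   ]), 'tau': array([-0.0000e+00, -5.6341e+01,  1.2260e+00, -1.9345e+01,  1.1000e-02,
        1.0000e-02, -0.0000e+00]), 'eef_pos': array([189.266, 621.16 , 230.362]), 'tool_rot': array([-3.14 ,  0.   ,  2.846]), 'force': array([ 0.929, -0.298, -0.855]), 'torque': array([-0.045,  0.026, -0.011]), 'width': np.float64(85.238)}
top 46.37362846090306 258.4392788716749 189.85067807233142 [[-0.022, -1.0, 0.01, -43.138], [-0.997, 0.021, -0.081, 507.762], [0.08, -0.012, -0.997, 1537.404], [0.0, 0.0, 0.0, 1.0]]
side 54.21090218175254 251.10417699821602 198.35859203386195 [[0.975, -0.224, -0.009, -507.845], [-0.156, -0.65, -0.743, 140.728], [0.161, 0.726, -0.669, 1103.623], [0.0, 0.0, 0.0, 1.0]]
```

View pics/top0.png

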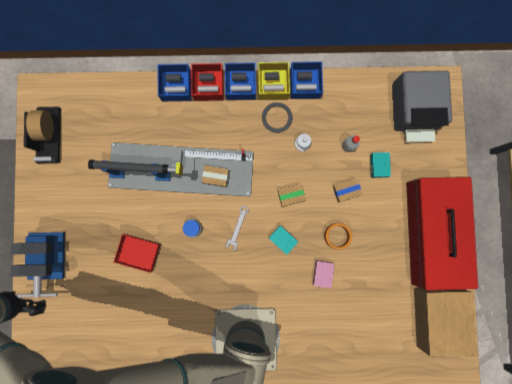

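View pics/side0.png

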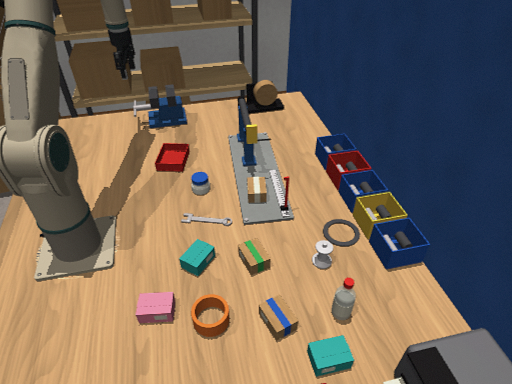

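The top view shows green tape at (291,194), blue tape at (347,189) and the white-taped base at (215,175). The look-alikes are turquoise at (380,164) and (284,239) and pink at (323,274). The mark is near (243,154). Next I'll measure these positions and check a close crop.

```bash
cat > h.py <<'E'
import numpy as np,cv2
from cell import ctrl
def load(n,f=None):
    d=dict(np.load(f)) if f else ctrl.get_image(n)
    h=d["image"].shape[0];d["f"]=h/2/np.tan(np.radians(float(d["vertical_fov"]))/2)
    E=np.array(d["extrinsics"]);d["R"]=E[:3,:3];d["t"]=E[:3,3];d["cx"]=float(d["cx"]);d["cy"]=float(d["cy"])
    return d
def world(d):
    v,u=np.mgrid[:d["z_map"].shape[0],:d["z_map"].shape[1]];z=d["z_map"].astype(float)
    P=np.stack([(u-d["cx"])/d["f"]*z,(v-d["cy"])/d["f"]*z,z],-1)
    return (P-d["t"])@d["R"]
def ray(d,u,v,z):
    r=np.stack([(np.asarray(u,float)-d["cx"])/d["f"],(np.asarray(v,float)-d["cy"])/d["f"],np.ones(np.shape(u))],-1)@d["R"]
    c=-d["R"].T@d["t"];k=(z-c[2])/r[...,2];return c+k[...,None]*r
def proj(d,p):
    q=np.asarray(p,float)@d["R"].T+d["t"];return np.stack([q[...,0]/q[...,2]*d["f"]+d["cx"],q[...,1]/q[...,2]*d["f"]+d["cy"]],-1)
def carton(d,px,ztop,r=26,lo=12):
    """mask of top face by depth height near px; outline pixels cast on plane z=ztop"""
    W=world(d);v,u=np.mgrid[:W.shape[0],:W.shape[1]]
    m=(abs(W[...,2]-ztop)<lo)&(d["z_map"]>0)&(abs(u-px[0])<r)&(abs(v-px[1])<r)
    m=m.astype(np.uint8)
    n,l,st,c=cv2.connectedComponentsWithStats(m)
    k=1+np.argmax(st[1:,4]);vv,uu=np.nonzero(l==k)
    P=ray(d,uu,vv,ztop);(c0,wh,a)=cv2.minAreaRect(P[:,:2].astype(np.float32))
    if wh[0]>wh[1]: a+=90   # long axis angle = a+90 where first dim short
    mean=P[:,:2].mean(0)
    th=np.radians(a); th=(th+np.pi/2)%np.pi-np.pi/2
    return np.round(c0,1),np.round(mean,1),np.round(wh,1),round(np.degrees(th),1),round(float(np.median(W[vv,uu,2])),1),len(vv)
E
python3 - <<'E'
from h import *
d=load("top","pics/top0.npz")
for n,p,z in(("green",(291,194),40),("blue",(347,189),40),("base",(215,175),52),("hub",(303,141),75),("bottle",(351,144),125)): print(n,*carton(d,p,z))
im=d["image"][100:260,80:400,::-1];cv2.imwrite("pics/crop0.png",cv2.resize(im,None,fx=2.5,fy=2.5,interpolation=cv2.INTER_CUBIC))
hsv=cv2.cvtColor(d["image"],cv2.COLOR_RGB2HSV)
W=world(d)
def show(n,m,z):
    vv,uu=np.nonzero(m);P=ray(d,uu,vv,z);print(n,len(vv),uu.mean(),vv.mean(),np.round(P.mean(0),1),np.round(W[vv,uu].mean(0),1))
H,S,V=[hsv[...,i].astype(int) for i in range(3)]
reg=np.zeros(H.shape,bool);reg[130:200,80:260]=1
show("yellow",reg&(H>20)&(H<35)&(S>150)&(V>120),216)
show("red",reg&((H<6)|(H>174))&(S>150)&(V>90),148)
m=(W[...,2]>8)&(W[...,2]<17)&reg
vv,uu=np.nonzero(m);P=ray(d,uu,vv,12);print("plate",cv2.minAreaRect(P[:,:2].astype(np.float32)))
E
```

```text
green [ 487.1 -166.6] [ 487.3 -166.7] [60.  85.1] 12.8 41.1 432
blue [ 500.3 -361.9] [ 500.3 -362. ] [59.7 86.6] 16.4 40.8 429
base [557.   94.6] [557.4  94.9] [85.2 61.4] -10.7 53.8 443
hub [ 668.5 -210. ] [ 668.4 -210.3] [44.2 41.2] -1.1 65.7 99
bottle [ 660.5 -375. ] [ 660.  -375.4] [23.1 23.3] 88.8 129.6 47
yellow 38 177.5 167.78947368421052 [563.6 193.1 216. ] [563.5 193.  216.6]
red 7 242.28571428571428 151.14285714285714 [622.3  -3.5 148. ] [623.5  -3.3 140.7]
plate ((603.9921875, 256.435791015625), (629.4417724609375, 243.8314971923828), 88.7684097290039)
```

View pics/crop0.png

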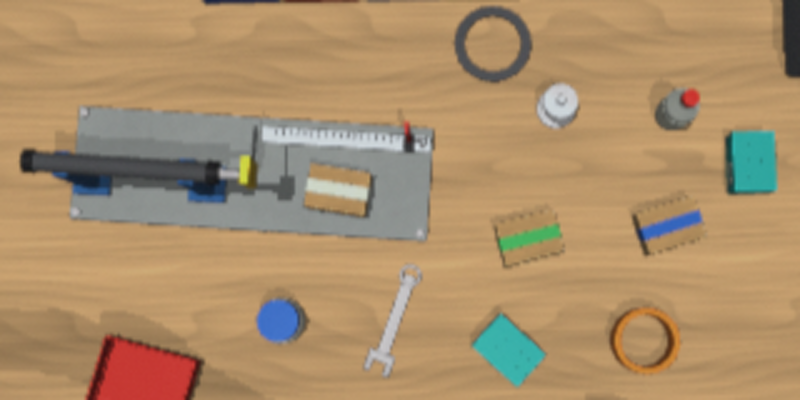

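```bash
cat >> h.py <<'E'
def pca(P):
    P=P[:,:2];c=P.mean(0);w,v=np.linalg.eigh(np.cov((P-c).T));l=v[:,1];l=l*np.sign(l[1]);return c,np.degrees(np.arctan2(-l[0],l[1])),np.sqrt(w*12)
def face(d,px,ztop,r=26,tol=10):
    W=world(d);v,u=np.mgrid[:W.shape[0],:W.shape[1]]
    m=(abs(W[...,2]-ztop)<tol)&(d["z_map"]>0)&(abs(u-px[0])<r)&(abs(v-px[1])<r)
    n,l,st,c=cv2.connectedComponentsWithStats(m.astype(np.uint8));k=1+np.argmax(st[1:,4]);vv,uu=np.nonzero(l==k)
    return pca(ray(d,uu,vv,ztop))
def tape(d,px,ztop,lo,hi,r=26):
    h=cv2.cvtColor(d["image"],cv2.COLOR_RGB2HSV);m=cv2.inRange(h,np.array(lo),np.array(hi))
    q=np.zeros_like(m);q[max(0,px[1]-r):px[1]+r,max(0,px[0]-r):px[0]+r]=1;m=m*q
    n,l,st,c=cv2.connectedComponentsWithStats((m>0).astype(np.uint8));k=1+np.argmax(st[1:,4]);vv,uu=np.nonzero(l==k)
    return pca(ray(d,uu,vv,ztop)),len(vv)
E
python3 - <<'E'
from h import *
np.set_printoptions(precision=1,suppress=True)
s=load("side","pics/side0.npz");d=load("top","pics/top0.npz")
G=((45,110,50),(75,255,255));B=((105,140,60),(130,255,255));Wt=((0,0,150),(180,75,255))
for n,pt,ps,z,c in(("green",(291,194),(254,256),40,G),("blue",(347,189),(278,316),40,B),("base",(215,175),(257,189),52,Wt)):
    print(n,face(d,pt,z),face(s,ps,z));print("  tape",tape(d,pt,z,*c),tape(s,ps,z,*c,r=20))
for c in [(74,208-1),(80,107),(427,240),(432,130)]:pass
cr=np.array([[72,217],[81,106],[424,241],[434,128]])/2.5+[80,100]
print(ray(d,cr[:,0],cr[:,1],12.))
for n,(x0,y0,x1,y1) in(("sidest",(220,80,310,230)),):
    cv2.imwrite("pics/crop_s.png",cv2.resize(s["image"][y0:y1,x0:x1,::-1],None,fx=4,fy=4,interpolation=cv2.INTER_CUBIC))
cv2.imwrite("pics/crop_t.png",cv2.resize(d["image"][130:205,85:260,::-1],None,fx=4.5,fy=4.5,interpolation=cv2.INTER_CUBIC))
E
```

```text
green (array([ 487.3, -166.8]), np.float64(12.934256439580784), array([60.5, 85. ])) (array([ 489.1, -175.7]), np.float64(11.384919003686438), array([62.6, 89.7]))
  tape ((array([ 486.1, -166.1]), np.float64(13.225588781008966), array([15.8, 83. ])), 111) ((array([ 490.7, -184.9]), np.float64(9.004775928669533), array([ 19.4, 110.9])), 202)
blue (array([ 500.5, -362.2]), np.float64(16.079119843926343), array([60. , 85.8])) (array([ 502.2, -369.7]), np.float64(16.110880442223806), array([62.1, 87.7]))
  tape ((array([ 498.4, -360.6]), np.float64(16.466199817424926), array([13. , 85.5])), 93) ((array([ 504.4, -374.6]), np.float64(13.301335137271032), array([17.8, 97.6])), 252)
base (array([557.6,  94.9]), np.float64(-10.38572585683536), array([60.5, 85.2])) (array([559.3,  84.6]), np.float64(-10.94707907505487), array([59.7, 95. ]))
  tape ((array([626.7,  94.3]), np.float64(-5.163250690129305), array([ 27.2, 175.5])), 392) ((array([594.4,  90.9]), np.float64(-10.23381694515738), array([ 86.7, 150. ])), 391)
[[529.2 467.   12. ]
 [685.6 455.1  12. ]
 [485.1 -22.9  12. ]
 [644.2 -40.2  12. ]]
```

View pics/crop_s.png

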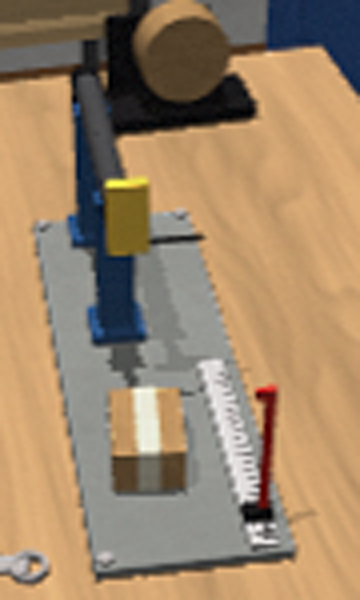

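View pics/crop_t.png

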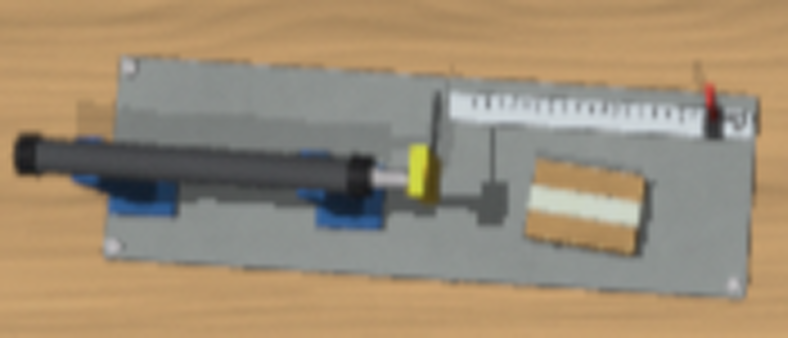

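```bash
cat >> h.py <<'E'
from scipy.spatial.transform import Rotation as Ro
def go(*targets,cmd=None):
    """print shift/turn in tool axes from current pose for targets (x,y,z,yaw_deg) tool down"""
    s=ctrl.read_state();p=np.array(s["eef_pos"]);R0=Ro.from_euler("xyz",s["tool_rot"])
    print("t",round(float(s["clock"]),2),"tcp",np.round(p,1),"rpy",np.round(np.degrees(s["tool_rot"]),1),"F",np.round(s["force"],1),"w",round(float(s["width"]),1))
    for t in targets:
        R1=Ro.from_euler("xyz",[180,0,t[3]],degrees=True)
        print(t,np.round(R0.inv().apply(np.array(t[:3])-p),1),np.round((R0.inv()*R1).as_rotvec(degrees=True),1))
E
python3 -c "
from h import *
go((420,330,235,140),(487,-167,200,103))"
```

```text
t 0.1 tcp [189.3 621.2 230.5] rpy [-179.9    0.   163.1] F [ 0.6 -0.4  0.4] w 85.4
(420, 330, 235, 140) [-305.6 -211.3   -4.2] [-0.1  0.  23.1]
(487, -167, 200, 103) [-514.6 -667.2   31.6] [-0.1  0.1 60.1]
```

```bash
python3 -m jog '-306 -211 -4 0 0 23 1;-306 -211 -4 0 0 23 1;-306 -211 -4 0 0 23 1;-306 -211 -4 0 0 23 1;-306 -211 -4 0 0 23 1;-306 -211 -4 0 0 23 1;-514 -667 31 0 0 60 1;-514 -667 31 0 0 60 1'; python3 -c "
from h import *
go((487,-167,150,103))"
```

```text
clock: 1.1
eef_pos: [437.4, 204.9, 226.3]
tool_rot: [3.142, 0.0, 2.063]
force: [1.6, -0.3, 0.1]
width: 85.3
t 1.1 tcp [437.4 204.9 226.3] rpy [180.    0.  118.2] F [ 1.6 -0.3  0.1] w 85.3
(487, -167, 150, 103) [-351.2 -132.    76.4] [ 0.   0.  15.2]
```

```bash
python3 -m jog '-351 -132 76 0 0 15 1;-351 -132 76 0 0 15 1;-351 -132 76 0 0 15 1;-351 -132 76 0 0 15 1;-351 -132 76 0 0 15 1;-351 -132 76 0 0 15 1;-351 -132 76 0 0 15 1;-351 -132 76 0 0 15 1'; python3 -c "
from h import *
go((487,-167,5,103))"
```

```text
clock: 2.1
eef_pos: [488.5, -164.4, 150.1]
tool_rot: [-3.141, -0.001, 1.806]
force: [-0.0, 0.7, 0.5]
width: 85.4
t 2.1 tcp [ 488.5 -164.4  150.1] rpy [-1.799e+02 -1.000e-01  1.035e+02] F [-0.   0.7  0.5] w 85.4
(487, -167, 5, 103) [ -2.3  -1.9 145.1] [-0.1 -0.1  0.5]
```

```bash
python3 -m jog '-2 -2 60 0 0 0.5 1;-2 -2 110 0 0 0.5 1;-2 -2 130 0 0 0.5 1;-2 -2 143 0 0 0.5 1;-2 -2 144 0 0 0.5 1;-2 -2 144 0 0 0.5 1;-2 -2 144 0 0 0.5 1'; python3 -c "
from h import *
go((487,-167,5,103))
d=load('top');cv2.imwrite('pics/g1.png',cv2.resize(d['image'][130:260,220:400,::-1],None,fx=4,fy=4))
d=load('side');cv2.imwrite('pics/g1s.png',cv2.resize(d['image'][200:310,180:330,::-1],None,fx=4,fy=4))"
```

```text
clock: 2.98
eef_pos: [488.2, -166.7, 7.6]
tool_rot: [3.14, 0.001, 1.799]
force: [-0.3, -0.2, -0.6]
width: 85.4
t 2.98 tcp [ 488.2 -166.7    7.6] rpy [179.9   0.  103.1] F [-0.3 -0.2 -0.6] w 85.4
(487, -167, 5, 103) [-0.  -1.3  2.6] [0.1 0.  0.1]
```

View pics/g1s.png

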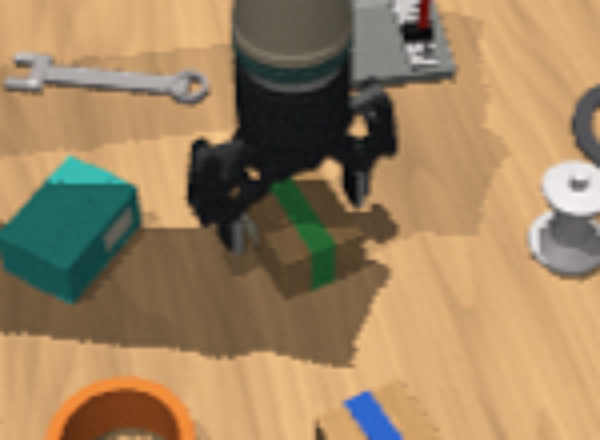

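The fingers straddle the green carton on both sides. The crop matches my choice (green tape, brown carton), so I'll close.

```bash
python3 -m jog '0 -1 2 0 0 0 -1;0 -1 2 0 0 0 -1;0 -1 2 0 0 0 -1;0 -1 2 0 0 0 -1;0 -1 2 0 0 0 -1;0 -1 2 0 0 0 -1;0 -1 2 0 0 0 -1;0 -1 2 0 0 0 -1'; python3 -c "
from h import *
go((487,-167,150,103))"
```

```text
clock: 4.08
eef_pos: [486.7, -167.0, 4.9]
tool_rot: [3.141, 0.0, 1.799]
force: [-1.3, -0.2, 5.1]
width: 59.1
t 4.08 tcp [ 486.7 -167.     4.9] rpy [180.    0.  103.1] F [-1.3 -0.2  5.1] w 59.1
(487, -167, 150, 103) [-1.000e-01  4.000e-01 -1.451e+02] [0.  0.  0.1]
```

```bash
python3 -m jog '0 0 -15 0 0 0 -1;0 0 -45 0 0 0 -1;0 0 -80 0 0 0 -1;0 0 -115 0 0 0 -1;0 0 -145 0 0 0 -1;0 0 -145 0 0 0 -1;0 0 -145 0 0 0 -1'; python3 -c "
from h import *
go((557.5,94.8,150,79.5))
d=load('top');cv2.imwrite('pics/g2.png',cv2.resize(d['image'][130:260,200:350,::-1],None,fx=4,fy=4))
d=load('side');cv2.imwrite('pics/g2s.png',cv2.resize(d['image'][150:310,180:330,::-1],None,fx=3.5,fy=3.5))"
```

```text
clock: 4.95
eef_pos: [485.9, -166.5, 149.2]
tool_rot: [-3.141, -0.001, 1.799]
force: [0.4, 0.1, -1.7]
width: 59.2
t 4.95 tcp [ 485.9 -166.5  149.2] rpy [-179.9   -0.   103.1] F [ 0.4  0.1 -1.7] w 59.2
(557.5, 94.8, 150, 79.5) [238.3 128.9  -0.7] [-0.1 -0.  23.6]
```

View pics/g2s.png

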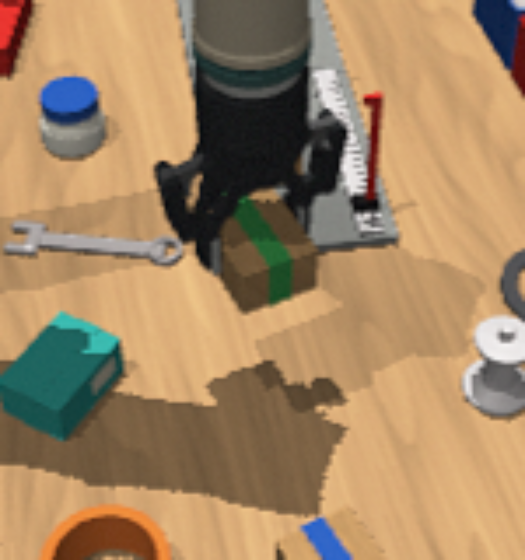

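View pics/g2.png

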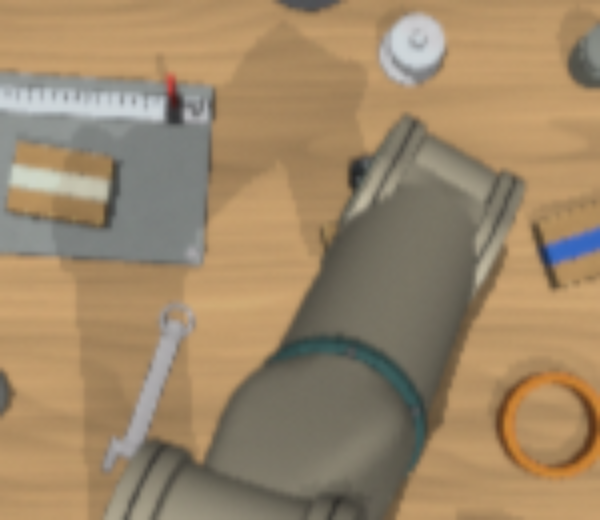

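```bash
python3 -m jog '10 5 -40 0 0 1 -1;60 32 -40 0 0 6 -1;110 60 -40 0 0 12 -1;160 88 -40 0 0 17 -1;205 112 -40 0 0 21 -1;238 129 -40 0 0 23.6 -1;238 129 -40 0 0 23.6 -1;238 129 -40 0 0 23.6 -1'; python3 -c "
from h import *
go((557.5,94.8,59,79.5))"
```

```text
clock: 6.05
eef_pos: [557.6, 93.2, 188.5]
tool_rot: [-3.14, 0.002, 1.387]
force: [-0.2, -0.5, -1.8]
width: 59.4
t 6.05 tcp [557.6  93.2 188.5] rpy [-1.799e+02  1.000e-01  7.950e+01] F [-0.2 -0.5 -1.8] w 59.4
(557.5, 94.8, 59, 79.5) [ 1.800e+00 -1.000e-01  1.295e+02] [-0.1  0.1 -0. ]
```

```bash
python3 -m jog '1.5 0 30 0 0 0 -1;1.5 0 60 0 0 0 -1;1.5 0 85 0 0 0 -1;1.5 0 105 0 0 0 -1;1.5 0 112 0 0 0 -1;1.5 0 112 0 0 0 -1;1.5 0 112 0 0 0 -1'; python3 -c "
from h import *
go((557.5,94.8,57,79.5))
d=load('side');cv2.imwrite('pics/p1s.png',cv2.resize(d['image'][100:240,180:330,::-1],None,fx=4,fy=4,interpolation=cv2.INTER_CUBIC))"
```

```text
clock: 6.92
eef_pos: [559.3, 95.2, 78.4]
tool_rot: [3.14, -0.0, 1.386]
force: [-0.1, -0.1, -1.1]
width: 59.0
t 6.92 tcp [559.3  95.2  78.4] rpy [179.9  -0.   79.4] F [-0.1 -0.1 -1.1] w 59.0
(557.5, 94.8, 57, 79.5) [-0.7 -1.7 21.4] [ 0.1 -0.  -0.1]
```

View pics/p1s.png

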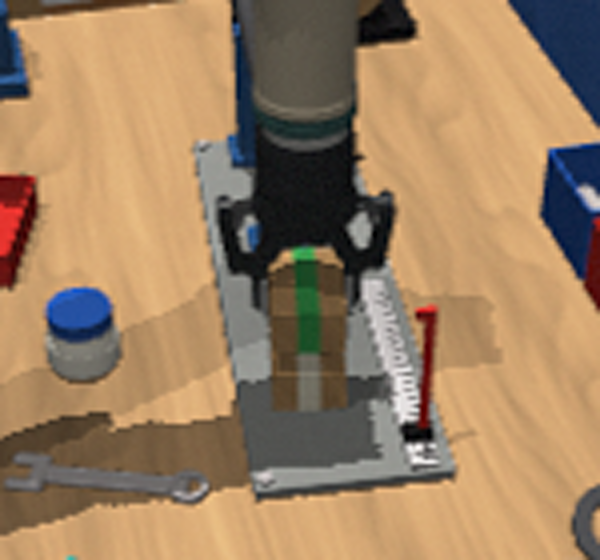

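```bash
python3 -m jog '-1 -1.5 8 0 0 0 -1;-1 -1.5 14 0 0 0 -1;-1 -1.5 18 0 0 0 -1;-1 -1.5 20 0 0 0 -1;-1 -1.5 20 0 0 0 -1;-1 -1.5 20 0 0 0 -1'; python3 -c "
from h import *
go((557.5,94.8,57,79.5))"
```

```text
clock: 7.72
eef_pos: [557.1, 94.9, 57.7]
tool_rot: [3.141, -0.0, 1.387]
force: [-0.2, 0.5, -1.7]
width: 59.5
t 7.72 tcp [557.1  94.9  57.7] rpy [180.   -0.   79.5] F [-0.2  0.5 -1.7] w 59.5
(557.5, 94.8, 57, 79.5) [0.  0.4 0.7] [ 0. -0. -0.]
```

```bash
python3 -m jog '0 0 1 0 0 0 -1;0 0 1.6 0 0 0 -1;0 0 1.6 0 0 0 -1;0 0 1.6 0 0 0 -1'; python3 -c "
from h import *
go((557.5,94.8,57,79.5))"
```

```text
clock: 8.22
eef_pos: [557.2, 94.9, 56.9]
tool_rot: [3.141, -0.001, 1.387]
force: [-2.1, 0.4, 6.5]
width: 59.3
t 8.22 tcp [557.2  94.9  56.9] rpy [180.   -0.   79.5] F [-2.1  0.4  6.5] w 59.3
(557.5, 94.8, 57, 79.5) [-0.   0.3 -0.1] [ 0. -0. -0.]
```

```bash
python3 -m jog '0 0 0 0 0 0 0.7;0 0 0 0 0 0 1;0 0 0 0 0 0 1;0 0 0 0 0 0 1;0 0 0 0 0 0 1;0 0 0 0 0 0 1'; python3 -m jog '0 0 -15 0 0 0 1;0 0 -50 0 0 0 1;0 0 -100 0 0 0 1;0 0 -140 0 0 0 1;0 0 -140 0 0 0 1;0 0 -140 0 0 0 1;0 0 -140 0 0 0 1'; python3 -c "
from h import *
go((530,-130,190,90),(500.4,-362,150,106.2))"
```

```text
clock: 8.98
eef_pos: [557.0, 94.9, 55.9]
tool_rot: [-3.142, 0.0, 1.387]
force: [0.3, 0.1, -0.1]
width: 85.6
clock: 9.85
eef_pos: [556.1, 94.9, 195.0]
tool_rot: [-3.139, 0.001, 1.387]
force: [-0.2, 1.1, -0.3]
width: 85.2
t 9.85 tcp [556.1  94.9 195. ] rpy [-179.9    0.    79.5] F [-0.2  1.1 -0.3] w 85.2
(530, -130, 190, 90) [-225.8   15.5    5.1] [ -0.1   0.  -10.5]
(500.4, -362, 150, 106.2) [-459.3   28.9   45.3] [ -0.1   0.  -26.7]
```

```bash
python3 -m jog '-55 4 0 0 0 -3 1;-115 8 0 0 0 -6 1;-175 12 0 0 0 -11 1;-235 16 5 0 0 -15 1;-295 20 15 0 0 -19 1;-355 23 25 0 0 -22 1;-415 26 35 0 0 -25 1;-459 29 45 0 0 -26.7 1'; python3 -m jog '0 0 0 0 0 0 1;0 0 0 0 0 0 1'; python3 -c "
from h import *
go((500.4,-362,5,106.2))
d=load('top')
print(face(d,(215,175),92),tape(d,(215,175),92,(45,110,50),(75,255,255)))
cv2.imwrite('pics/p2.png',cv2.resize(d['image'][100:230,160:330,::-1],None,fx=4.5,fy=4.5,interpolation=cv2.INTER_CUBIC))"
```

```text
clock: 10.85
eef_pos: [499.7, -364.7, 149.4]
tool_rot: [-3.14, -0.001, 1.851]
force: [0.7, 0.4, -0.0]
width: 85.8
clock: 11.1
eef_pos: [501.2, -360.6, 149.8]
tool_rot: [-3.141, -0.003, 1.853]
force: [1.2, 0.8, 0.3]
width: 85.5
t 11.1 tcp [ 501.2 -360.6  149.8] rpy [-1.799e+02 -1.000e-01  1.061e+02] F [1.2 0.8 0.3] w 85.5
(500.4, -362, 5, 106.2) [ -1.5  -1.  144.8] [-0.1 -0.1 -0. ]
(array([554.92476564,  93.97993708]), np.float64(-11.078683190045217), array([60.83112778, 85.25978234])) ((array([554.60731421,  93.67247749]), np.float64(-10.585190222609612), array([15.77090531, 83.6875571 ])), 119)
```

View pics/p2.png

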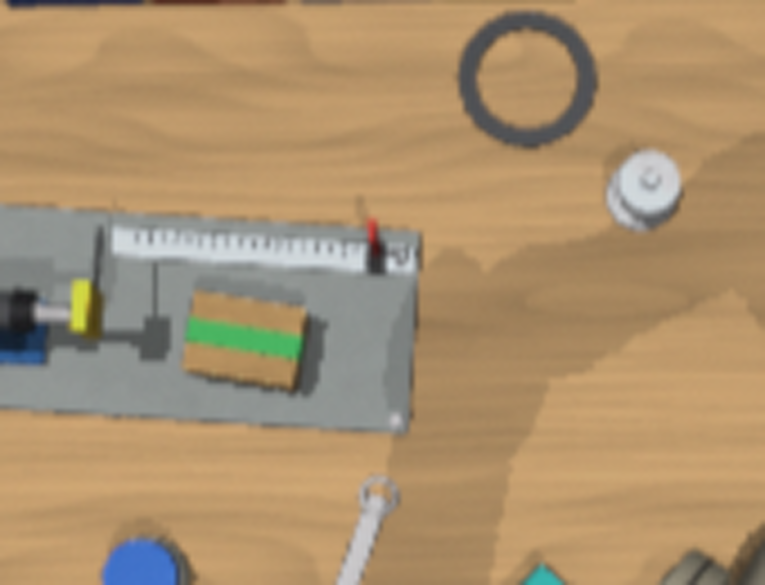

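Green sits squarely on the base, about 3 mm off at most against a 12 mm tolerance. Next I'll pick up blue.

```bash
python3 -m jog '-1 -1 60 0 0 0 1;-1 -1 110 0 0 0 1;-1 -1 130 0 0 0 1;-1 -1 142 0 0 0 1;-1 -1 144 0 0 0 1;-1 -1 144 0 0 0 1;-1 -1 144 0 0 0 1;-1 -1 144 0 0 0 1'; python3 -c "
from h import *
go((500.4,-362,5,106.2))
d=load('side');cv2.imwrite('pics/b1s.png',cv2.resize(d['image'][240:384,180:370,::-1],None,fx=4,fy=4))"
```

```text
clock: 12.15
eef_pos: [501.3, -363.3, 7.8]
tool_rot: [3.141, 0.001, 1.853]
force: [-0.4, -0.9, 0.0]
width: 85.3
t 12.15 tcp [ 501.3 -363.3    7.8] rpy [1.799e+02 1.000e-01 1.062e+02] F [-0.4 -0.9  0. ] w 85.3
(500.4, -362, 5, 106.2) [ 1.5 -0.5  2.8] [ 0.1  0.1 -0. ]
```

View pics/b1s.png

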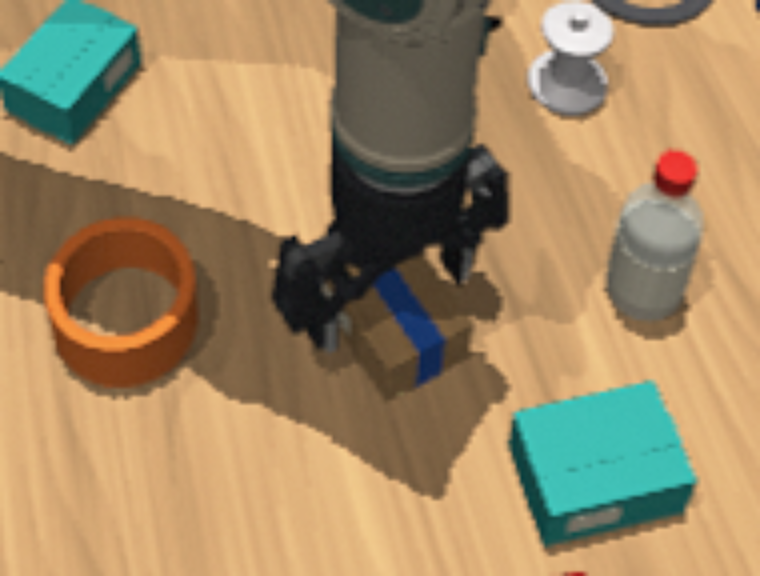

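The fingers straddle the blue-taped carton, with the bottle and turquoise box well clear. I'll close and lift.

```bash
python3 -m jog '1 -0.5 2 0 0 0 -1;1 -0.5 2 0 0 0 -1;1 -0.5 2 0 0 0 -1;1 -0.5 2 0 0 0 -1;1 -0.5 2 0 0 0 -1;1 -0.5 2 0 0 0 -1;1 -0.5 2 0 0 0 -1;1 -0.5 2 0 0 0 -1'; python3 -m jog '0 0 -15 0 0 0 -1;0 0 -45 0 0 0 -1;0 0 -80 0 0 0 -1;0 0 -125 0 0 0 -1;0 0 -170 0 0 0 -1;0 0 -215 0 0 0 -1;0 0 -215 0 0 0 -1;0 0 -215 0 0 0 -1';python3 -c "
from h import *
go((500.4,-362,5,106.2),(557,95,220,79.5))
d=load('side');cv2.imwrite('pics/b2s.png',cv2.resize(d['image'][150:384,180:370,::-1],None,fx=2.5,fy=2.5))"
```

```text
clock: 13.2
eef_pos: [500.2, -362.0, 5.1]
tool_rot: [3.142, -0.0, 1.853]
force: [-0.7, 0.6, 3.3]
width: 59.4
clock: 14.2
eef_pos: [499.5, -361.5, 219.5]
tool_rot: [-3.141, -0.001, 1.853]
force: [-0.6, 0.1, -2.6]
width: 58.9
t 14.2 tcp [ 499.5 -361.5  219.5] rpy [-1.800e+02 -1.000e-01  1.062e+02] F [-0.6  0.1 -2.6] w 58.9
(500.4, -362, 5, 106.2) [ -1.    0.9 214.5] [-0.  -0.1 -0. ]
(557, 95, 220, 79.5) [ 4.224e+02  1.823e+02 -1.000e-01] [-0.1 -0.1 26.7]
```

View pics/b2s.png

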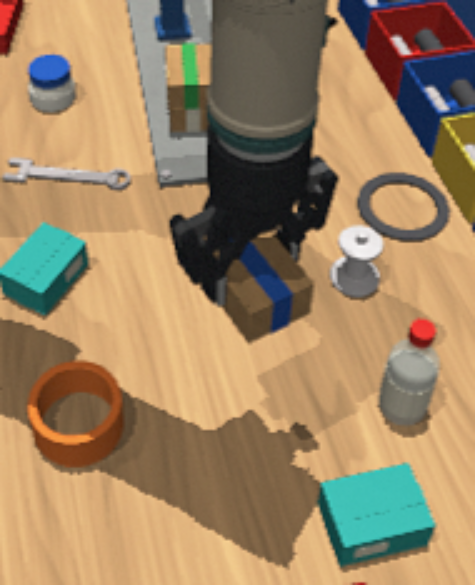

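```bash
python3 -m jog '30 13 0 0 0 2 -1;80 35 0 0 0 5 -1;135 58 0 0 0 9 -1;190 82 0 0 0 12 -1;245 106 0 0 0 16 -1;300 130 0 0 0 19 -1;350 151 0 0 0 22 -1;390 168 0 0 0 25 -1'; python3 -c "
from h import *
go((557,95,220,79.5))"
```

```text
clock: 15.25
eef_pos: [551.8, 62.0, 218.3]
tool_rot: [-3.138, 0.001, 1.417]
force: [0.6, -1.0, -1.7]
width: 59.5
t 15.25 tcp [551.8  62.  218.3] rpy [-179.8    0.    81.2] F [ 0.6 -1.  -1.7] w 59.5
(557, 95, 220, 79.5) [33.4  0.1 -1.8] [-0.2  0.   1.7]
```

```bash
python3 -m jog '15 0 0 0 0 1 -1;28 0 0 0 0 1.7 -1;33 0 0 0 0 1.7 -1;33 0 0 0 0 1.7 -1;33 0 0 0 0 1.7 -1'; python3 -c "
from h import *
go((557,95,118,79.5))"
```

```text
clock: 15.88
eef_pos: [557.9, 90.6, 220.0]
tool_rot: [-3.142, 0.0, 1.385]
force: [-0.5, -0.4, -1.0]
width: 59.2
t 15.88 tcp [557.9  90.6 220. ] rpy [-180.     0.    79.4] F [-0.5 -0.4 -1. ] w 59.2
(557, 95, 118, 79.5) [  4.2  -1.7 102. ] [-0.   0.  -0.1]
```

```bash
python3 -m jog '4 -1.5 30 0 0 0 -1;4 -1.5 60 0 0 0 -1;4 -1.5 85 0 0 0 -1;4 -1.5 100 0 0 0 -1;4 -1.5 104 0 0 0 -1;4 -1.5 104 0 0 0 -1;4 -1.5 104 0 0 0 -1'; python3 -c "
from h import *
go((557,95,97,79.5))
d=load('side');cv2.imwrite('pics/p3s.png',cv2.resize(d['image'][100:240,180:330,::-1],None,fx=4,fy=4,interpolation=cv2.INTER_CUBIC))"
```

```text
clock: 16.75
eef_pos: [558.0, 96.1, 116.9]
tool_rot: [3.14, -0.001, 1.387]
force: [0.1, 0.1, -2.4]
width: 59.2
t 16.75 tcp [558.   96.1 116.9] rpy [179.9  -0.   79.5] F [ 0.1  0.1 -2.4] w 59.2
(557, 95, 97, 79.5) [-1.2 -0.8 19.9] [ 0.1 -0.  -0. ]
```

View pics/p3s.png

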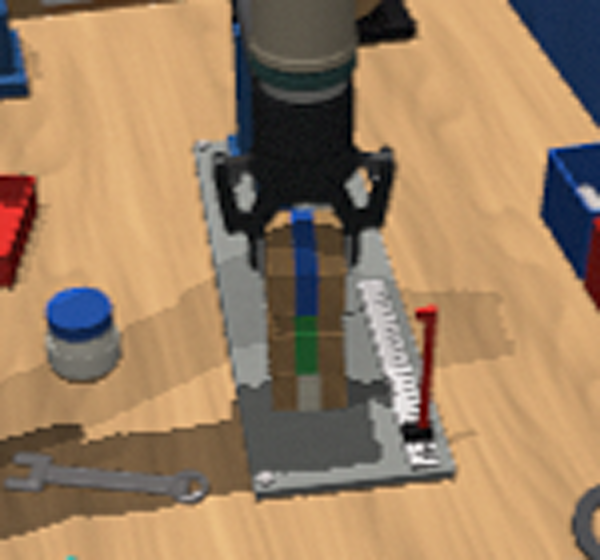

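Blue is aligned above the column. I'll lower it.

```bash
python3 -m jog '-1 -0.5 8 0 0 0 -1;-1 -0.5 14 0 0 0 -1;-1 -0.5 17 0 0 0 -1;-1 -0.5 19 0 0 0 -1;-1 -0.5 19 0 0 0 -1;-1 -0.5 19 0 0 0 -1'; python3 -m jog '0 0 0.8 0 0 0 -1;0 0 1.2 0 0 0 -1;0 0 1.2 0 0 0 -1;0 0 1.2 0 0 0 -1'; python3 -c "
from h import *
go((557,95,97,79.5))"
```

```text
clock: 17.55
eef_pos: [556.6, 95.1, 97.1]
tool_rot: [3.141, -0.0, 1.387]
force: [0.8, -0.6, -0.2]
width: 59.1
clock: 18.05
eef_pos: [556.7, 95.1, 97.0]
tool_rot: [3.141, -0.001, 1.387]
force: [-2.3, -0.1, 10.5]
width: 59.3
t 18.05 tcp [556.7  95.1  97. ] rpy [180.   -0.   79.5] F [-2.3 -0.1 10.5] w 59.3
(557, 95, 97, 79.5) [-0.1  0.3  0. ] [ 0. -0. -0.]
```

```bash
python3 -m jog '0 0 0 0 0 0 0.7;0 0 0 0 0 0 1;0 0 0 0 0 0 1;0 0 0 0 0 0 1;0 0 0 0 0 0 1;0 0 0 0 0 0 1'; python3 -m jog '0 0 -15 0 0 0 1;0 0 -50 0 0 0 1;0 0 -100 0 0 0 1;0 0 -150 0 0 0 1;0 0 -165 0 0 0 1;0 0 -165 0 0 0 1;0 0 -165 0 0 0 1'; python3 -c "
from h import *
go((480,330,260,150),(563.8,192.5,260,175))"
```

```text
clock: 18.8
eef_pos: [556.6, 95.1, 95.7]
tool_rot: [-3.142, 0.0, 1.387]
force: [0.9, 0.5, -1.1]
width: 85.4
clock: 19.68
eef_pos: [555.5, 95.3, 259.5]
tool_rot: [-3.139, 0.001, 1.387]
force: [0.1, 0.2, 0.9]
width: 85.6
t 19.68 tcp [555.5  95.3 259.5] rpy [-179.9    0.    79.5] F [0.1 0.2 0.9] w 85.6
(480, 330, 260, 150) [ 217.  -117.1   -0.4] [ -0.2  -0.1 -70.5]
(563.8, 192.5, 260, 175) [97.1 -9.6 -0.6] [ -0.2  -0.1 -95.5]
```

```bash
python3 -m jog '30 -17 0 0 0 -10 1;60 -33 0 0 0 -20 1;100 -54 0 0 0 -30 1;140 -76 0 0 0 -40 1;180 -98 0 0 0 -50 1;217 -117 0 0 0 -60 1;217 -117 0 0 0 -70 1;217 -117 0 0 0 -70 1'; python3 -m jog '0 0 0 0 0 0 0;0 0 0 0 0 0 0'; python3 -c "
from h import *
np.set_printoptions(precision=1,suppress=True)
go((480,330,260,150),(563.8,192.5,260,175))
d=load('top')
print(face(d,(215,175),132),tape(d,(215,175),132,(105,140,60),(130,255,255)))
hsv=cv2.cvtColor(d['image'],cv2.COLOR_RGB2HSV);m=cv2.inRange(hsv,np.array((20,150,120)),np.array((35,255,255)));m[:130]=0;m[200:]=0;m[:,260:]=0
vv,uu=np.nonzero(m);print(len(vv),ray(d,uu,vv,216.).mean(0),uu.mean(),vv.mean())
cv2.imwrite('pics/p4.png',cv2.resize(d['image'][130:230,130:280,::-1],None,fx=5,fy=5,interpolation=cv2.INTER_CUBIC))
d=load('side');cv2.imwrite('pics/p4s.png',cv2.resize(d['image'][80:240,180:330,::-1],None,fx=3.7,fy=3.7,interpolation=cv2.INTER_CUBIC))"
```

```text
clock: 20.68
eef_pos: [480.4, 329.5, 259.0]
tool_rot: [-3.139, -0.002, 2.607]
force: [0.1, 0.3, -0.3]
width: 85.4
clock: 20.92
eef_pos: [481.4, 329.1, 260.4]
tool_rot: [-3.141, -0.0, 2.606]
force: [0.1, 0.1, 0.4]
width: 51.7
t 20.93 tcp [481.4 329.1 260.4] rpy [-180.    -0.   149.3] F [0.1 0.1 0.4] w 51.7
(480, 330, 260, 150) [1.7 0.  0.4] [-0.  -0.  -0.7]
(563.8, 192.5, 260, 175) [-140.6  -75.4    0.5] [ -0.   -0.  -25.7]
(array([554.1,  93.1]), np.float64(-9.912410590410207), array([60.8, 84.6])) ((array([553.4,  91.7]), np.float64(-10.428641929044074), array([13.3, 86.5])), 108)
38 [563.6 193.1 216. ] 177.5 167.78947368421052
```

View pics/p4.png

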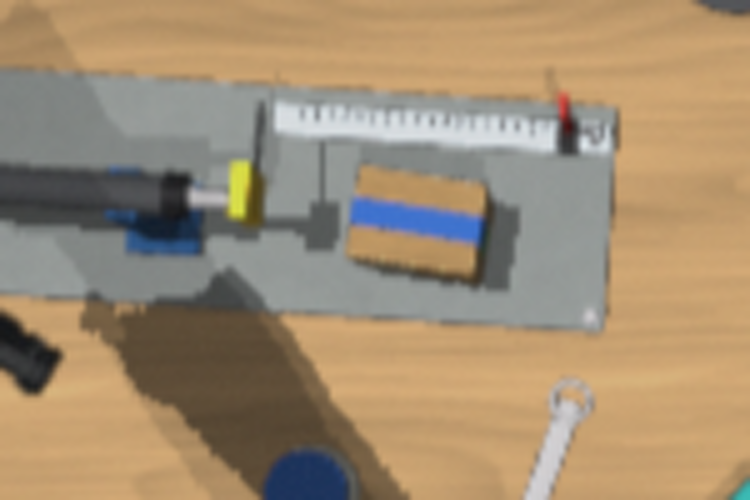

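View pics/p4s.png

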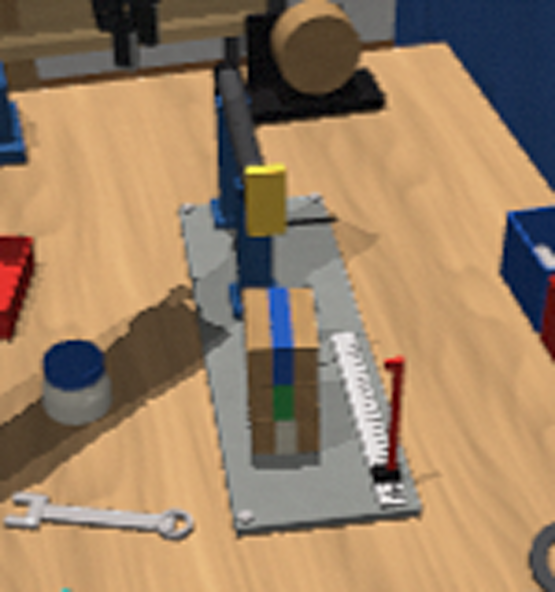

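```bash
python3 -m jog '-25 -13 0 0 0 -5 0;-70 -37 0 0 0 -12 0;-115 -60 0 0 0 -20 0;-142 -75 0 0 0 -25.7 0;-142 -75 0 0 0 -25.7 0;-142 -75 0 0 0 -25.7 0;-142 -75 0 0 0 -25.7 0'; python3 -c "
from h import *
go((565,194,177,175))"
```

```text
clock: 21.9
eef_pos: [564.6, 194.9, 260.8]
tool_rot: [3.141, -0.001, 3.059]
force: [-0.1, -0.4, -0.7]
width: 42.9
t 21.9 tcp [564.6 194.9 260.8] rpy [180.   -0.  175.3] F [-0.1 -0.4 -0.7] w 42.9
(565, 194, 177, 175) [-0.5 -0.9 83.8] [ 0.  -0.   0.3]
```

```bash
python3 -m jog '-0.5 -1 25 0 0 0.3 0;-0.5 -1 33 0 0 0.3 0;-0.5 -1 33 0 0 0.3 0'; python3 -c "
from h import *
go((565,194,177,175))
d=load('top');cv2.imwrite('pics/h1.png',cv2.resize(d['image'][130:230,110:260,::-1],None,fx=5,fy=5,interpolation=cv2.INTER_CUBIC))
d=load('side');cv2.imwrite('pics/h1s.png',cv2.resize(d['image'][60:200,180:330,::-1],None,fx=4,fy=4,interpolation=cv2.INTER_CUBIC))"
```

```text
clock: 22.28
eef_pos: [565.3, 192.8, 227.4]
tool_rot: [-3.141, -0.001, 3.053]
force: [0.1, 0.4, -0.6]
width: 43.0
t 22.27 tcp [565.3 192.8 227.4] rpy [-1.800e+02 -1.000e-01  1.749e+02] F [ 0.1  0.4 -0.6] w 43.0
(565, 194, 177, 175) [ 0.3  1.2 50.4] [-0.  -0.1 -0.1]
```

View pics/h1s.png

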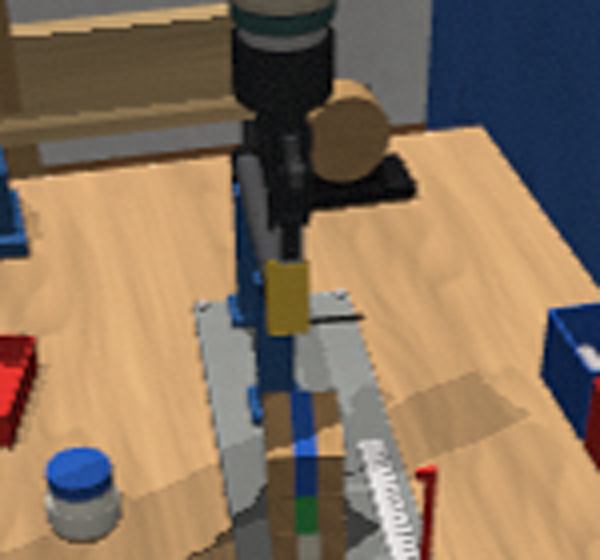

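View pics/h1.png

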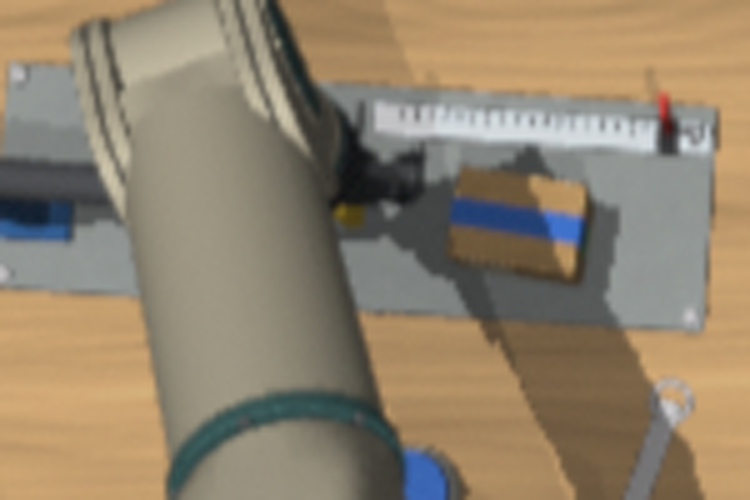

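```bash
python3 -m jog '0 1 10 0 0 0 0;0 1 22 0 0 0 0;0 1 34 0 0 0 0;0 1 44 0 0 0 0;0 1 50 0 0 0 0;0 1 50 0 0 0 0;0 1 50 0 0 0 0'; python3 -c "
from h import *
go((565,194,177,175))
d=load('side');cv2.imwrite('pics/h2s.png',cv2.resize(d['image'][60:200,180:330,::-1],None,fx=4,fy=4,interpolation=cv2.INTER_CUBIC))"
```

```text
clock: 23.25
eef_pos: [566.2, 193.2, 178.1]
tool_rot: [3.141, 0.001, 3.052]
force: [-0.1, -0.3, 1.2]
width: 42.4
t 23.25 tcp [566.2 193.2 178.1] rpy [180.    0.  174.9] F [-0.1 -0.3  1.2] w 42.4
(565, 194, 177, 175) [1.3 0.7 1.1] [ 0.   0.  -0.1]
```

View pics/h2s.png

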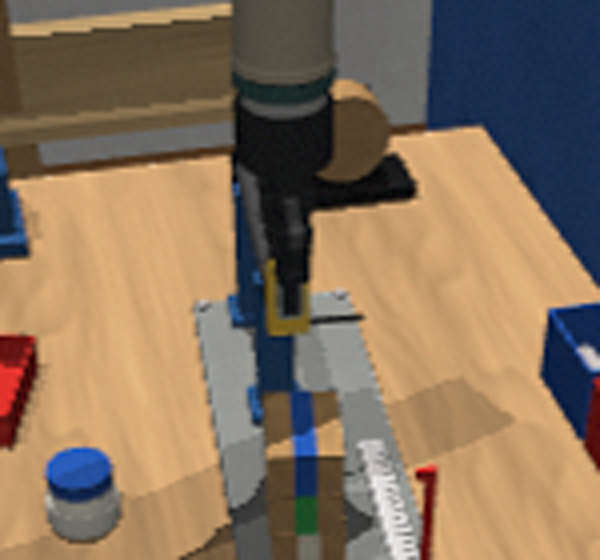

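The finger lines up with the handle's face, with no contact force. I'll close.

```bash
python3 -m jog '1 0.5 1 0 0 0 -0.5;1 0.5 1 0 0 0 -0.8;1 0.5 1 0 0 0 -1;1 0.5 1 0 0 0 -1;1 0.5 1 0 0 0 -1;1 0.5 1 0 0 0 -1;1 0.5 1 0 0 0 -1;1 0.5 1 0 0 0 -1'; python3 -c "
from h import *
go((565,194,177,175),(565-189*.0872,194-189*.9962,177,175))
"
```

```text
clock: 24.3
eef_pos: [564.7, 192.8, 177.0]
tool_rot: [-3.14, -0.001, 3.052]
force: [-3.1, -3.9, 6.1]
width: 11.0
t 24.3 tcp [564.7 192.8 177. ] rpy [-179.9   -0.   174.9] F [-3.1 -3.9  6.1] w 11.0
(565, 194, 177, 175) [-0.1  1.3  0. ] [-0.1 -0.  -0.1]
(548.5192, 5.718199999999996, 177, 175) [  -0.6 -187.7    0.3] [-0.1 -0.  -0.1]
```

```bash
python3 -m jog '0 -10 0 0 0 0 -1;0 -30 0 0 0 0 -1;0 -55 0 0 0 0 -1;0 -80 0 0 0 0 -1;0 -105 0 0 0 0 -1;0 -130 0 0 0 0 -1;0 -150 0 0 0 0 -1;0 -160 0 0 0 0 -1';python3 -m jog '0 0 0 0 0 0 -1;0 0 0 0 0 0 -1;0 0 0 0 0 0 -1'; cat > chk.py <<'E'
from h import *
np.set_printoptions(precision=1,suppress=True)
go((548.5,5.7,177,175))
import sys;n=sys.argv[1]
d=load('top');cv2.imwrite(f'pics/{n}t.png',cv2.resize(d['image'][125:215,150:270,::-1],None,fx=6,fy=6,interpolation=cv2.INTER_CUBIC))
s=load('side');cv2.imwrite(f'pics/{n}s.png',cv2.resize(s['image'][110:240,200:320,::-1],None,fx=4.6,fy=4.6,interpolation=cv2.INTER_CUBIC))
for q,k in((d,'top'),(s,'side')):
    hs=cv2.cvtColor(q['image'],cv2.COLOR_RGB2HSV)
    m=cv2.inRange(hs,np.array((0,150,70)),np.array((6,255,255)))|cv2.inRange(hs,np.array((174,150,70)),np.array((180,255,255)))
    r=np.zeros_like(m)
    if k=='top': r[140:165,225:260]=1
    else: r[165:222,275:300]=1
    vv,uu=np.nonzero(m*r);print(k,'red',len(vv),uu.min(),uu.max(),vv.min(),vv.max(), 'depth pts',np.median(world(q)[vv,uu],0))
E
python3 chk.py k1
```

```text
clock: 25.3
eef_pos: [551.6, 36.9, 177.0]
tool_rot: [3.137, 0.002, 3.053]
force: [2.0, 8.6, 1.2]
width: 11.5
clock: 25.68
eef_pos: [551.7, 38.0, 177.1]
tool_rot: [3.137, 0.002, 3.054]
force: [1.2, 7.2, 1.2]
width: 11.3
t 25.68 tcp [551.7  38.  177.1] rpy [179.7   0.1 175. ] F [1.2 7.2 1.2] w 11.3
(548.5, 5.7, 177, 175) [  0.4 -32.5  -0.1] [0.3 0.1 0. ]
top red 8 242 243 149 154 depth pts [624.7  -2.8 151.7]
side red 74 284 288 176 206 depth pts [629.2  -8.6 101.4]
```

View pics/k1t.png

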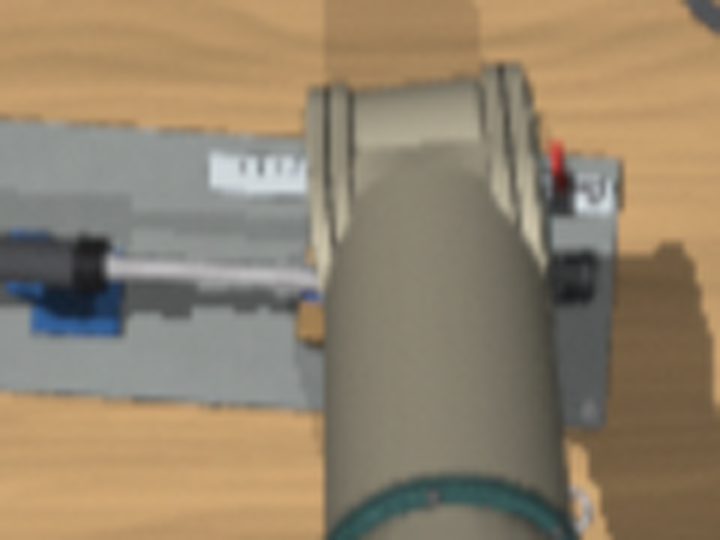

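View pics/k1s.png

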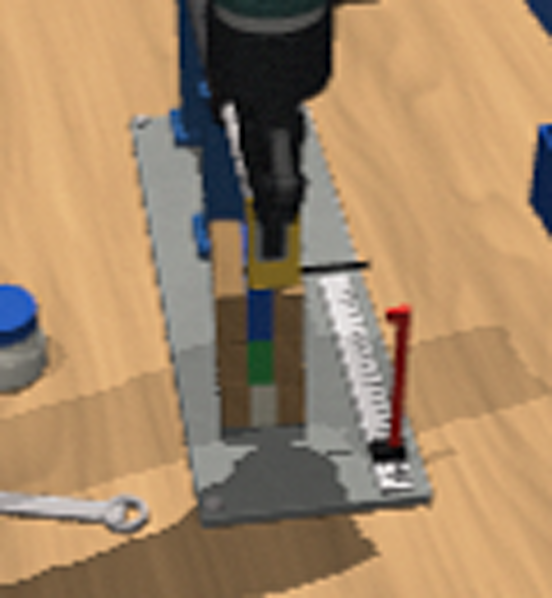

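```bash
cat > m.py <<'E'
from h import *
import sys
np.set_printoptions(precision=1,suppress=True)
ya=np.array([np.sin(np.radians(5)),np.cos(np.radians(5)),0]);xa=np.array([ya[1],-ya[0],0]);O=np.array([555.6,96.9,0])
st=lambda p:np.array([(p-O)@xa,(p-O)@ya,p[2]])
s=load('side');d=load('top')
for q,k in((s,'side'),(d,'top')):
    hs=cv2.cvtColor(q['image'],cv2.COLOR_RGB2HSV);m=cv2.inRange(hs,np.array((0,130,60)),np.array((7,255,255)))|cv2.inRange(hs,np.array((172,130,60)),np.array((180,255,255)))
    r=np.zeros_like(m)
    if k=='top': r[140:165,225:260]=1
    else: r[165:222,275:300]=1
    m*=r
    for row in np.unique(np.nonzero(m)[0]):
        u=np.nonzero(m[row])[0]; 
        if k=='side' and row>179 and row%6: continue
        print(k,row,u.min(),u.max(),[ (z,st(ray(q,u.mean(),float(row),float(z)))) for z in (148,)])
# pointer: dark pixels in side strip right of handle
g=s['image'].max(2).astype(int)
P=[float(x) for x in sys.argv[1:]]
for i in range(0,len(P),2): print('pt',P[i:i+2],st(ray(s,P[i],P[i+1],158.)))
x0,x1,y0,y1=262,285,int(P[1])-6,int(P[1])+7
print(g[y0:y1,x0:x1])
E
python3 m.py 280 167.4 266 168.3
```

```text
side 176 287 288 [(148, array([ 84.4, -93.2, 148. ]))]
side 177 284 288 [(148, array([ 79.1, -97.2, 148. ]))]
side 178 284 288 [(148, array([  78.1, -101.8,  148. ]))]
side 179 284 288 [(148, array([  77.2, -106.3,  148. ]))]
side 180 286 288 [(148, array([  79.1, -111.2,  148. ]))]
side 186 286 287 [(148, array([  72. , -137.5,  148. ]))]
side 192 286 287 [(148, array([  66.6, -163.1,  148. ]))]
side 198 285 287 [(148, array([  60. , -187.5,  148. ]))]
side 204 285 286 [(148, array([  53.7, -211.1,  148. ]))]
top 149 242 243 [(148, array([ 82.2, -94.4, 148. ]))]
top 150 242 243 [(148, array([ 78.9, -94.6, 148. ]))]
top 151 242 243 [(148, array([ 75.7, -94.9, 148. ]))]
top 152 242 243 [(148, array([ 72.4, -95.1, 148. ]))]
top 153 242 243 [(148, array([ 69.2, -95.3, 148. ]))]
top 154 243 243 [(148, array([ 66.1, -97.1, 148. ]))]
top 155 243 243 [(148, array([ 62.8, -97.3, 148. ]))]
pt [280.0, 167.4] [ 67.8 -61.9 158. ]
pt [266.0, 168.3] [ 25.8 -60.  158. ]
[[ 81 114 121 136 159 154 156 155 155 157 156 158 159 155 184 215 209 211
  216 214 207 199 194]
 [ 88 115 118 132 158 156 156 154
[... 431 characters left out ...]
178 213 216 219 208]
 [119 119 128 148 153 152 139 117 119 104  78  78  68  42  31  14  13  39
  142 213 213 218 215]
 [119 118 109  67   6  10  19  21  18  25  35  43  52  52  59  67 101 133
  167 214 208 215 217]
 [117 118 112  83  65  81  97  97 107 123 139 156 174 170 164 162 190 227
  217 211 209 213 219]
 [119 117 124 139 149 161 159 178 217 220 226 235 234 213 153 158 157 187
  220 210 210 214 216]
 [115 118 128 131 134 156 152 192 234 226 223 226 229 209 153 156 157 191
  221 212 209 210 214]
 [115 139 165 173 153 156 156 146 183 229 224 224 225 211 178 154 153 179
  217 216 210 210 212]
 [180 175 179 172 152 158 154 130 164 230 224 224 198 157 168 148 157 153
  181 222 213 207 212]]
```

```bash
python3 -m jog '0 -8 0 0 0 0 -1;0 -18 0 0 0 0 -1;0 -28 0 0 0 0 -1;0 -34 0 0 0 0 -1;0 -34 0 0 0 0 -1;0 -34 0 0 0 0 -1;0 -34 0 0 0 0 -1'; python3 chk.py k2
```

```text
clock: 26.75
eef_pos: [548.9, 4.6, 177.1]
tool_rot: [3.136, 0.002, 3.055]
force: [1.3, 9.6, 1.5]
width: 11.2
t 26.75 tcp [548.9   4.6 177.1] rpy [179.7   0.1 175. ] F [1.3 9.6 1.5] w 11.2
(548.5, 5.7, 177, 175) [0.5 1.1 0.1] [0.3 0.1 0. ]Traceback (most recent call last):
  File "chk.py", line 13, in <module>
    vv,uu=np.nonzero(m*r);print(k,'red',len(vv),uu.min(),uu.max(),vv.min(),vv.max(), 'depth pts',np.median(world(q)[vv,uu],0))
                                                ~~~~~~^^
    return umr_minimum(a, axis, None, out, keepdims, initial, where)
ValueError: zero-size array to reduction operation minimum which has no identity
```

View pics/k2s.png

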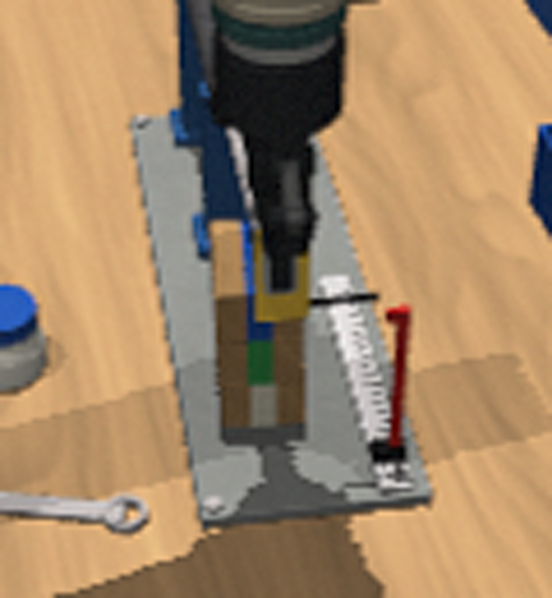

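View pics/k2t.png

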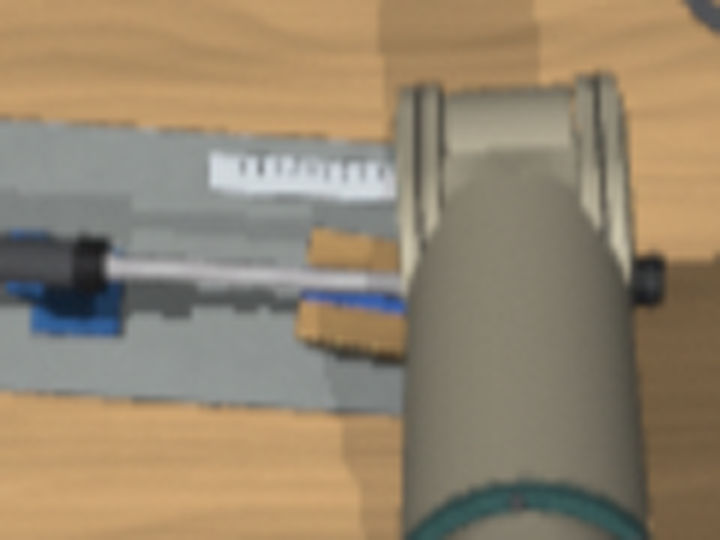

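```bash
python3 - <<'E'
from h import *
np.set_printoptions(precision=1,suppress=True,linewidth=150)
a=np.radians(5);ya=np.array([np.sin(a),np.cos(a),0]);xa=np.array([ya[1],-ya[0],0]);O=np.array([555.6,96.9,0])
st=lambda p:np.array([(p-O)@xa,(p-O)@ya,p[2]]);W=lambda x,y,z:O+xa*x+ya*y+np.array([0,0,z])
s=load('side');d0=load('top','pics/top0.npz');s0=load('side','pics/side0.npz')
g=s['image'].max(2).astype(float)
for u in range(268,282):
    c=np.clip(130-g[168:180,u],0,None);v=(c*np.arange(168,180)).sum()/max(c.sum(),1);p=st(ray(s,float(u),v,158.));print(u,round(v,2),p)
for y in(-88,-92,-96,-100):print(y,'side top',proj(s,W(75,y,148)),'bottom z28',proj(s,W(75,y,28)),'pointer tip',proj(s,W(63,y,158)),'top',proj(d0,W(75,y,148)),proj(d0,W(75,y,28)))
print(s['image'][172:184,282:292,0]);print(s['image'][172:184,282:292,1]);print('foot');print(s['image'][200:216,278:294].max(2))
print(d0['image'][145:165,236:250].max(2));print(d0['image'][145:165,236:250,0].astype(int)-d0['image'][145:165,236:250,1])
E
```

```text
268 175.33 [ 25.9 -93.9 158. ]
269 175.29 [ 28.8 -94.2 158. ]
270 175.27 [ 31.7 -94.5 158. ]
271 175.18 [ 34.6 -94.6 158. ]
272 175.0 [ 37.7 -94.1 158. ]
273 174.8 [ 40.7 -93.7 158. ]
274 174.79 [ 43.6 -94.  158. ]
275 174.67 [ 46.6 -93.9 158. ]
276 174.51 [ 49.6 -93.6 158. ]
277 174.37 [ 52.6 -93.4 158. ]
278 174.34 [ 55.5 -93.7 158. ]
279 174.29 [ 58.4 -93.9 158. ]
280 174.19 [ 61.4 -93.9 158. ]
281 174.06 [ 64.4 -93.7 158. ]
-88 side top [284.  175.2] bottom z28 [282.1 205. ] pointer tip [280.1 172.9] top [240.4 151.1] [241.4 156.8]
-92 side top [284.3 176. ] bottom z28 [282.3 205.8] pointer tip [280.4 173.7] top [241.6 151.1] [242.5 156.9]
-96 side top [284.5 176.9] bottom z28 [282.6 206.7] pointer tip [280.7 174.6] top [242.8 151.2] [243.7 157. ]
-100 side top [284.8 177.7] bottom z28 [282.9 207.5] pointer tip [280.9 175.4] top [244.1 151.3] [244.8 157. ]
[[209 212 214 218 215 202 198 199 200 193]
 [180 213 213 217 215 208 197 199 201 193]
 [134 214 211 215 218 214 203 199 202 198]
 [172 216 209 213 217 215 207 201 201 202]
 [225 217 210 212 220 217 207 201 202 203]
 [226 214 19
[... 3546 characters left out ...]
4  -4  -5  -4  13  86  55  12  -3  -5  -5  -4  -5]
 [ -4  -6  -6  -6  -6  -1  37  46  18  -2  -5  -4  -4  -6]
 [ -6  -7  -7  -7  -7  -2  19  46  20   0  -3  -3  -1  -5]
 [ -5  -7  -8  -7  -7  -1  14  32  13   0  -2  -2  -3  -5]
 [ -7  -8  -7  -8  -7  -2   5  10   5  -2  -5  -6  -2  -5]
 [ -8  -8  -8  -8  -7  -3  -1   1   0  -2  -7  -8  -1  -2]
 [ -6  -7  -7  -7  -8  -4  -1   0  -1  -3  -8  -8  -7  -6]
 [ -5  -5  -6  -5  -5  -3  -2  -2  -1  -2  -6  -4  -6  -5]
 [ -5  -6  -5  -4  -4  -4  -2  -3  -4  -4  -5  -6  -5  -4]
 [ -5  -5  -3  -5  -4  -5  -5  -4  -5  -6  -6  -4  -6  -5]
 [ -4  -5  -5  -5  -4  -6  -5  -4  -5  -5  -5  -4  -6  -5]
 [ -4  -5  -4  -5  -5  -5  -5  -4  -4  -4  -5  -4  -5  -6]]
```

```bash
python3 -m jog '0 -0.5 0 0 0 0 -1;0 -0.5 0 0 0 0 -1;0 -0.5 0 0 0 0 -1;0 -0.5 0 0 0 0 -1;0 -0.5 0 0 0 0 -1;0 -0.5 0 0 0 0 -1;0 -0.5 0 0 0 0 -1;0 -0.5 0 0 0 0 -1'; python3 - <<'E'
from h import *
go((548.5,5.7,177,175))
s=load('side');g=s['image'].max(2).astype(float)
for u in(270,275,279):
    c=np.clip(130-g[168:180,u],0,None);v=(c*np.arange(168,180)).sum()/c.sum();print(u,round(v,2),ray(s,float(u),v,158.).round(1))
cv2.imwrite('pics/fin.png',cv2.resize(s['image'][100:384,160:400,::-1],None,fx=2.1,fy=2.1,interpolation=cv2.INTER_CUBIC))
E
```

```text
clock: 27.9
eef_pos: [548.9, 4.3, 177.1]
tool_rot: [3.136, 0.002, 3.055]
force: [2.2, 9.9, 2.0]
width: 11.5
t 27.9 tcp [548.9   4.3 177.1] rpy [1.797e+02 1.000e-01 1.750e+02] F [2.2 9.9 2. ] w 11.5
(548.5, 5.7, 177, 175) [0.5 1.4 0.1] [0.3 0.1 0. ]
270 175.33 [ 5.789e+02 -3.000e-01  1.580e+02]
275 174.88 [593.6  -1.7 158. ]
279 174.33 [605.6  -1.9 158. ]
```

View pics/fin.png

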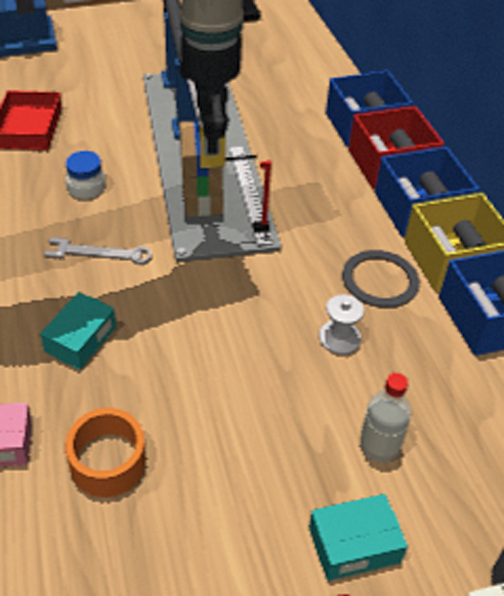

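The column is straight, the bystanders haven't moved, and the bar is held steady near the mark with about 10 N of spring force. I'll hand the job in.

```bash
python3 -c "
from cell import ctrl
print(ctrl.finish_job())"
```

```text
the job is handed in; nothing more can be done
None
```

I stacked green and then blue on the white-taped carton, setting each down under light contact before letting go. I then pulled the bar about 189 mm by its yellow handle and handed the job in at about 28 s, still gripping it. The system reported no verdict.

**Last checks:**
- **Column:** before the pull, the top view put the three cartons within about 4 mm and 1° of each other. About 2.5 mm of that looks like camera error growing with height. After the pull I only looked: the part in view stood straight under the bar.
- **Bar:** the pointer is at about y −94 mm in the station's frame, by both the side camera and the arm's own travel. The mark is at about −94 to −95 mm. The one figure that disagreed is the first top-view handle-to-mark distance, 190.7 mm against about 189 mm pulled, still well inside the 7 mm allowed.
- **Grip and bystanders:** the pull read about 10 N, with the fingers closed to 11.5 mm on the handle. The bystanders in the final picture look unmoved.

A check script stopped with an error after the final pull because the arm hid the mark from the top camera. At the final position the mark comparison therefore rests on the side view and the earlier top picture.

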